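# Hold a slide carrier in the scanner's slot

## Robot

A 6-joint arm with a two-finger parallel gripper is mounted at the origin on the work surface. World frame = base frame: x ahead of the robot, y to its left, z up, the work surface at z = 0. Lengths are in m, angles in rad, forces in N, time in s.
With the tool pointing down it reaches from about 0.25 to 0.725 m from the base axis. Payload 4 kg.
Tool frame: the origin (TCP) lies between the finger pads; the fingertips stand 11 mm ahead of it and the grasp point (between the pads) lies 8 mm behind it (bot.tip_extent is the distance from the TCP to the fingertips, in m); z points along the fingers, y is the line along which they close (so a half turn about z gives the same grasp; the last joint's range is limited). The gripper opens to 85 mm and grips with 20 to 120 N. Pads are 22 mm wide; open, the fingers measure 114 mm over their backs; the gripper's body (76 mm by 85 mm) begins 54 mm behind the grasp point. The pads swing forward as they close: fully open they stand 13 mm farther back than shut.
Start: joints at [-1.256, 0.241, 0.005, 1.335, 0, 1.571], TCP at [0.155, -0.475, 0.242] pointing down, gripper open.
Joint ranges: [-2.72, 2.72], [-1.05, 1.87], [-1.09, 1.28], [-1.99, 2.15], [-1.42, 1.44], [-3.14, 3.14]. Speed limits (rad/s): [2.79, 2.79, 3.14, 3.14, 3.14, 3.14].

## Interface

Orientations are given as a unit quaternion [x, y, z, w].
In Python, from workcell import bot gives the robot as it stands. The module is installed in compiled form; this text tells all that it offers.
- The arm moves only by the tool drive_tool, never from a script. Its argument "rows" is a list of rows, each an object of numbers: "dx", "dy", "dz": the shift along the tool's x, y, z in units of 50 mm (1.0 is 50 mm); "wx", "wy", "wz": the turn, a rotation vector about the tool's x, y, z in units of 5 degrees (1.0 is 5 degrees); "hand": the finger opening in mm, from 0 to 85.4. A call has 1 to 20 rows; each row is the pose to reach, as a shift and turn from the pose commanded when the call began, along the tool's axes at that moment; what a row does not reach only later rows make up. A row lasts 1/10 s, in which the tool goes at most 50 mm and 8.59 degrees, less where a joint would pass 70% of its speed; a pose out of reach is approached as far as the arm can. A call with a gripper value outside its range is refused whole. The fingers move at their own pace and stop on an object; the grip force is fixed at half the most. Time passes only in rows, so rows that repeat a pose let the fingers close. It gives the time, the measured TCP pose, the force, the opening and the grip force at its end, in the units of the state.
- bot.get_obs(): the state, without advancing time (a new reading comes with each control period).
- bot.camera(name): name is "scene" or "top" or "wrist"; returns the picture (480x640x3 uint8, red, green, blue); there is no depth.
- bot.get_calibration(name): a dict with "vfov" (degrees; the focal length in pixels is half the picture's height over the tangent of half this angle, whatever the lens; pixels are square), "cx", "cy" (the principal point, pixels), "k1" (the pictures are not rectified: a ray, as slopes to the right and down, at radius r is drawn at 1 + k1 r^2 times it, then the intrinsics apply), "origin" and "rotation" of the camera in the world; the wrist camera has in their place "mount" (4x4, takes a point from camera to tool coordinates, whose origin is the TCP and whose axes are the flange's). Camera axes: x right, y up, looking along -z (the intrinsics and any distortion apply to the point x, -y, -z); pixel columns grow to the right and rows downward; lengths in m; the calibration is good to about 2 mm. A picture is of the moment at which its call begins: read the wrist's pose just before it. get_calibration takes no time and is no camera call.
- bot.job_done(): hands the job in; it is judged then, once.
Trained networks look in the newest picture that a camera, given by its name, has taken for a name from the list of things; names that differ only in an ending like _2 or _b are one class to them, and where a whole thing is asked for, a point or a joint stands for the part that bears it (a point fixed in the world has none). Each returns a list of dicts, best first, with "score" (0 to 1); they miss things now and then, are a little off and sometimes report something else, mostly with a low value. They report only what shows in the picture. A call takes as long as a camera call. They do not tell look-alikes from the thing itself.
- bot.look_for(camera, thing): "extent" ([centre column, centre row, width, height] in pixels, round what is visible of it).
- bot.outline_of(camera, thing): "region" (480x640 bool, what is visible of it) and "extent" ([centre column, centre row, width, height] in pixels, round what is visible of it).
The state is a dict: "clock": time; "joint_pos": joint angles; "joint_vel": joint speeds; "tau": joint torques, N m; "eef_pos": TCP position; "tool_rot": TCP orientation; "ft_force": force on the tool from outside, world axes, zero at the start; "ft_torque": the same for the moment, N m; "grip_width": finger opening in m; "grasp_force": force on a finger pad.
Only numpy, scipy, OpenCV 4.12 (cv2) and the standard library are available. Lean on these libraries where they do the work, as an engineer would, in place of code of your own. Each camera call takes 0.05 s, during which the arm holds its last target. There are 200 camera calls.

## Task

Pick up the carrier that has a glass slide in it by its grip block and gently pass its flat end, slide upward, straight through the narrow slot in the side of the slide scanner until the white line across the carrier is level with the outer face of the slot. Nothing inside the scanner carries it, so finish while still holding the carrier there for the picture: level, square to the scanner, still, and with its weight in the gripper rather than leaning on the slot. Leave the empty carrier, the slide box and the oil bottle where they are.

Things in the scene. Friction and masses are not known exactly. Their poses are not given: they have to be found in the camera images.
- loaded_carrier: The loaded slide carrier, loose, 0.1 to 0.2 kg: dark flat frame 160 long, 40 wide, 8 thick, one glass slide (white label end) in its window; behind it, on the same underside, a grip block 55 long, 30 wide, 20 high (grip here, firmly: it balances 50 mm farther ahead). Origin: underside, below the middle of the block. x to the flat leading end (187.5 mm ahead), y across, z up, slide side
- index (a point): The middle of the white index line (3 mm broad) that runs across the loaded carrier: 72.5 mm ahead of the carrier's origin, at half the thickness of the flat frame (4 mm above its underside). Axes as the carrier's
- nose (a point): The middle of the loaded carrier's flat leading end, 187.5 mm ahead of its origin, 4 mm above its underside. Axes as the carrier's
- scanner: The hand-fed slide scanner, fixed on the bench: a hollow light-coloured plastic box 130 (x) by 260 (y) by 120 high, its lid closed. Origin: centre of its underside, on the bench. Its -x face (a long side, 65 mm from the origin, turned roughly to the robot's right) has the slot in it; the other faces are closed
- slot (a point): Centre of the slot opening, in the plane of the scanner's outer face, 51 mm above the bench; x straight into the scanner, z up. Opening 44 wide (y), 12 high (z): 2 mm to spare on each side of the 40 x 8 frame. The wall is 6 thick, behind it the box is empty for 118 mm. A black bezel round the slot stands 2 mm proud, to look at only
- empty_carrier: The same kind of carrier with no slide in it: its window is an open hole. Loose on the bench, leave it alone. Same size, origin and axes as the loaded carrier
- slide_box: Bystander: closed slide storage box, 85 x 99 x 35 high, origin at the centre of its underside
- oil_bottle: Bystander: small amber dropper bottle with a black cap, 30 across, 66 high, origin at the centre of its underside
Mind the look-alikes: they are no part of the job. Leave any blue or red look-alike of the loaded_carrier alone.

How it is judged:
On the way, in this order (a step that is already met when the one before it is completed fails the run):
1. the loaded carrier is lifted clear of the bench in the gripper (height (world z) of index above 0.025 m and height (world z) of loaded_carrier above 0.015 m and contact force between the fingers and loaded_carrier above 2 N), for 0.2 s.
2. its leading end has gone at least 20 mm in through the slot (x of nose in the frame of slot above 0.02 m and y of nose in the frame of slot between -0.02 and 0.02 m and z of nose in the frame of slot between -0.02 and 0.02 m and contact force between the fingers and loaded_carrier above 2 N), for 0.2 s.
At the end, for the whole second after the job is handed in: the loaded carrier is in the slot, slide up: white line within 5 mm of the outer face and 3 mm of the slot's centre sideways and in height, level and square within 4 degrees, gripped by the fingers, under 1.5 N on the scanner, still (under 10 mm/s) (x of index in the frame of slot between -0.005 and 0.005 m and y of index in the frame of slot between -0.003 and 0.003 m and z of index in the frame of slot between -0.003 and 0.003 m and x of nose in the frame of slot above 0.1 m and angle between loaded_carrier's own z axis and vertical below 0.07 rad and angle between the x axis of loaded_carrier and the x axis of slot, either way round below 0.07 rad and contact force between the fingers and loaded_carrier above 2 N and contact force between loaded_carrier and scanner below 1.5 N and linear speed of loaded_carrier below 0.01 m/s and angular speed of loaded_carrier below 0.1 rad/s); the arm keeps its last pose, push and grip.
It fails at once if the carrier is forced against the scanner (over 25 N) (contact force between loaded_carrier and scanner above 25 N).
It fails at once if the empty carrier is pushed out of its place (over 20 mm) (distance of empty_carrier from where it was at the start of the episode above 0.02 m).
It fails at once if the slide box is pushed out of its place (over 20 mm) (distance of slide_box from where it was at the start of the episode above 0.02 m).
It fails at once if the oil bottle is pushed out of its place (over 20 mm) (distance of oil_bottle from where it was at the start of the episode above 0.02 m).
It also fails if it takes over 42 s, if anything falls off the work surface, if the arm or the gripper's body presses on something with over 40 N, if the wrist force passes 120 N, or if a joint passes its speed limit or range.

## Working session

There is one attempt and no reset: what is moved stays moved. The work goes in short steps, Python scripts to look and compute and a tool call to move; the robot and the scene stay as the last step left them, time stands still between calls to the robot, and variables do not carry over. Pictures are saved under pics/ and viewed, at most 10 in all, crops included, and the job is handed in when it is done.

Besides the shell and the picture viewer there is one more tool, called after "Call:" as name(argument=value, ...) on one line, values as JSON. drive_tool: Moves the arm, as the interface text tells. Its arguments: {"type":"object","properties":{"rows":{"type":"array","items":{"type":"object","properties":{"dx":{"type":"number"},"dy":{"type":"number"},"dz":{"type":"number"},"wx":{"type":"number"},"wy":{"type":"number"},"wz":{"type":"number"},"hand":{"type":"number"}}}}},"required":["rows"]}

```bash
mkdir -p pics
cat > h.py <<'E'
import numpy as np, cv2
from workcell import bot
from scipy.spatial.transform import Rotation as R
def cam(name):
    c=bot.get_calibration(name); f=240/np.tan(np.radians(c['vfov'])/2)
    if 'mount' in c:
        o=bot.get_obs(); M=np.eye(4); M[:3,:3]=R.from_quat(o['tool_rot']).as_matrix(); M[:3,3]=o['eef_pos']
        T=M@np.array(c['mount']); O,Q=T[:3,3],T[:3,:3]
    else: O,Q=np.array(c['origin']),np.array(c['rotation'])
    return dict(f=f,cx=c['cx'],cy=c['cy'],k=c['k1'],O=O,Q=Q)
def proj(C,P):
    p=(np.atleast_2d(P)-C['O'])@C['Q']; s=np.c_[p[:,0],-p[:,1]]/-p[:,2:3]
    s=s*(1+C['k']*(s**2).sum(1,keepdims=True)); return s*C['f']+[C['cx'],C['cy']]
def toz(C,uv,z):
    d=(np.atleast_2d(uv)-[C['cx'],C['cy']])/C['f']; s=d.copy()
    for _ in range(20): s=d/(1+C['k']*(s**2).sum(1,keepdims=True))
    r=np.c_[s[:,0],-s[:,1],-np.ones(len(s))]@C['Q'].T
    return C['O']+r*((z-C['O'][2])/r[:,2:3])
def shot(name,fn=None):
    C=cam(name); im=bot.camera(name)
    if fn: cv2.imwrite('pics/'+fn,im[:,:,::-1])
    return C,im
E
python3 - <<'E'
from h import *
for n in ('top','scene'):
    C,im=shot(n,n+'0.png'); print(n,C['O'],C['Q'].round(3).tolist(),C['f'],C['k'])
    for t in ('loaded_carrier','empty_carrier','scanner','slide_box','oil_bottle','slot','index','nose'):
        r=bot.look_for(n,t)
        print(t,[(np.round(x['extent']).tolist(),round(x['score'],2),toz(C,x['extent'][:2],0.02).round(3)[0].tolist()) for x in r[:4]])
print(bot.get_obs())
E
```

```text
top [ 0.19325445 -0.14280346  1.5557976 ] [-0.077, 0.074, 0.706, -0.7] 528.7398742246723 0.04721780961197029Traceback (most recent call last):
  File "<stdin>", line 6, in <module>
  File "h.py", line 17, in toz
    r=np.c_[s[:,0],-s[:,1],-np.ones(len(s))]@C['Q'].T
      ~~~~~~~~~~~~~~~~~~~~~~~~~~~~~~~~~~~~~~^~~~~~~~~
ValueError: matmul: Input operand 1 has a mismatch in its core dimension 0, with gufunc signature (n?,k),(k,m?)->(n?,m?) (size 4 is different from 3)
```

View pics/top0.png

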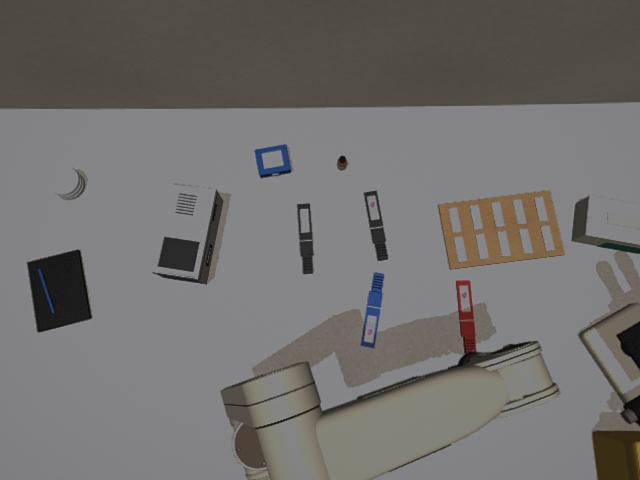

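The top view shows five candidates: dark carriers at (376,225) and (306,238), plus a blue look-alike at (373,310) and a red one at (466,315). The dark one at (376,225) shows pink tissue and a label, so it looks loaded. The one at (306,238) looks empty. I'll confirm this in an enlarged crop.

```bash
sed -i "s/np.array(c\['rotation'\])/R.from_quat(c['rotation']).as_matrix()/" h.py
python3 - <<'E'
from h import *
for n in ('top','scene'):
    C,im=shot(n,n+'0.png'); print(n,C['O'],C['f'],C['k'])
    for t in ('loaded_carrier','empty_carrier','scanner','slide_box','oil_bottle','slot','index','nose'):
        r=bot.look_for(n,t)
        print(t,[(np.round(x['extent']).tolist(),round(x['score'],2),toz(C,x['extent'][:2],0.02).round(3)[0].tolist()) for x in r[:4]])
    if n=='top': cv2.imwrite('pics/crop1.png',cv2.resize(im[180:290,140:400,::-1],None,fx=3,fy=3,interpolation=cv2.INTER_CUBIC))
print(bot.get_obs())
E
```

```text
top [ 0.19325445 -0.14280346  1.5557976 ] 528.7398742246723 0.04721780961197029
loaded_carrier [([378.0, 226.0, 28.0, 72.0], 0.85, [0.562, -0.313, 0.02]), ([371.0, 310.0, 24.0, 73.0], 0.74, [0.313, -0.287, 0.02]), ([466.0, 316.0, 20.0, 76.0], 0.63, [0.296, -0.557, 0.02])]
empty_carrier [([305.0, 239.0, 12.0, 75.0], 0.82, [0.525, -0.096, 0.02])]
scanner [([185.0, 234.0, 78.0, 98.0], 0.81, [0.545, 0.26, 0.02])]
slide_box [([275.0, 162.0, 41.0, 32.0], 0.78, [0.766, -0.005, 0.02])]
oil_bottle [([187.0, 234.0, 73.0, 100.0], 0.74, [0.545, 0.256, 0.02]), ([341.0, 164.0, 12.0, 15.0], 0.63, [0.759, -0.208, 0.02]), ([377.0, 224.0, 29.0, 73.0], 0.42, [0.569, -0.31, 0.02])]
slot [([188.0, 232.0, 74.0, 102.0], 0.95, [0.55, 0.253, 0.02])]
index [([373.0, 310.0, 22.0, 74.0], 0.87, [0.313, -0.291, 0.02]), ([466.0, 317.0, 22.0, 72.0], 0.79, [0.291, -0.555, 0.02]), ([374.0, 226.0, 27.0, 71.0], 0.73, [0.562, -0.303, 0.02])]
nose [([375.0, 228.0, 25.0, 71.0], 0.96, [0.556, -0.303, 0.02]), ([466.0, 317.0, 18.0, 70.0], 0.73, [0.293, -0.555, 0.02]), ([374.0, 312.0, 19.0, 78.0], 0.67, [0.307, -0.294, 0.02])
[... 1007 characters left out ...]
os': array([-1.25603986e+00,  2.40588287e-01,  4.99730844e-03,  1.33518382e+00,
       -7.63749620e-06,  1.57076995e+00]), 'joint_vel': array([-4.64723578e-05,  6.91595067e-04, -6.07070422e-04,  5.24735356e-04,
        8.20527576e-04, -5.39840350e-05]), 'tau': array([ 3.53177575e-04, -3.72212470e+01,  2.52698117e+01,  1.16657964e-03,
       -1.11486938e-04,  4.38449490e-06]), 'eef_pos': array([ 0.15479175, -0.47544095,  0.24231129]), 'tool_rot': array([ 9.87639518e-01,  1.56742409e-01, -2.08495271e-06,  1.12276591e-05]), 'ft_force': array([-0.68397289,  0.40540823, -0.357293  ]), 'ft_torque': array([ 0.01205638, -0.02633261, -0.03191709]), 'grasp_force': 0.0, 'grip_width': 0.085167581431458}
```

View pics/crop1.png

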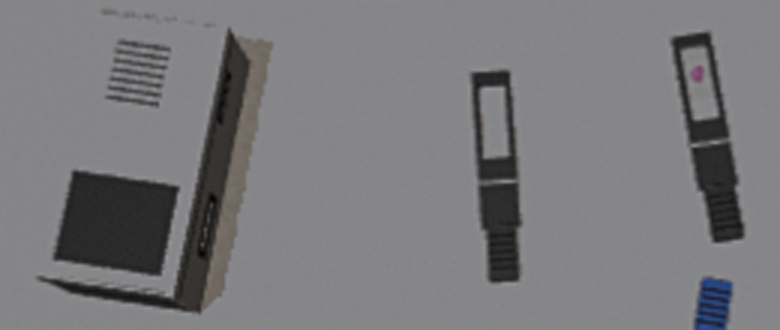

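View pics/scene0.png

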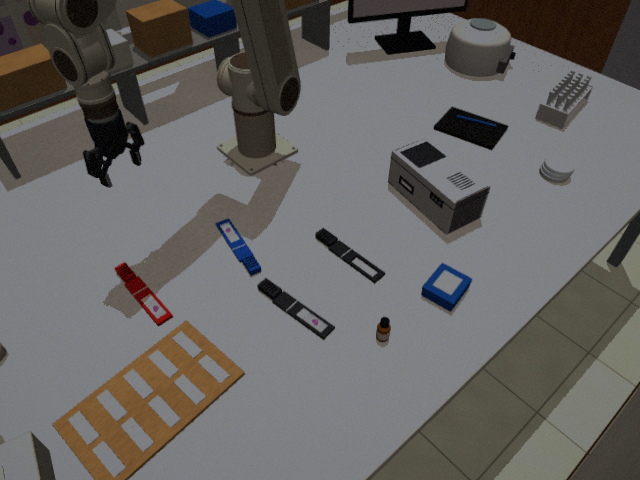

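The crop settles it: the dark carrier at full-frame (376,225) has the slide with pink tissue and a label, so it's the loaded one. The one at (306,238) has an open window and is empty. The scanner's right face has two dark features, near (214,212) and (209,255), and I need a closer view to tell which is the slot.

Run:
```python
from h import *
C=cam('top')
n=toz(C,[[370,192.3]],.008)[0]; b=toz(C,[[383,260]],.02)[0]; l=toz(C,[[140+712/3,180+143/3]],.008)[0]
d=(n-b)[:2]; L=np.hypot(*d); d/=L
print(n,b,l,L,np.degrees(np.arctan2(d[1],d[0])), 'org',b[:2]+d*.0275, n[:2]-d*.1875, l[:2]-d*.0725)
print(bot.get_calibration('wrist')['mount'],bot.tip_extent)
# slot candidates, scanner face edges
for p,z in (((230,30),.12),((178,298),.12),((223,97),.051),((207,225),.051)): print(p,toz(C,[[140+p[0]/3,180+p[1]/3]],z)[0])
g=R.from_quat(bot.get_obs()['tool_rot'])
print(g.inv().apply([.49-.155,-.325+.475,-.04])/.05)
```

```text
[ 0.67094107 -0.29405019  0.008     ] [ 0.45920572 -0.32506732  0.02      ] [ 0.55994384 -0.31288458  0.008     ] 0.21399513760545147 8.333985045131206 org [ 0.48641532 -0.32108138] [ 0.48542107 -0.32122703] [ 0.48820944 -0.32339295]
[[-1.35046398e-04  9.62807218e-01  2.70189271e-01  6.79641058e-02]
 [ 9.99999983e-01  1.63104264e-04 -8.13931900e-05 -4.17098251e-04]
 [-1.22434973e-04  2.70189256e-01 -9.62807224e-01 -1.33524058e-01]
 [ 0.00000000e+00  0.00000000e+00  0.00000000e+00  1.00000000e+00]] 0.011
(230, 30) [0.64748135 0.15084743 0.12      ]
(178, 298) [0.39330697 0.18983985 0.12      ]
(223, 97) [0.60081754 0.16967682 0.051     ]
(207, 225) [0.47338866 0.18083319 0.051     ]
[ 7.29962244 -0.77822116  0.79992749]
```

Run:
```python
import cv2
im=cv2.imread('pics/scene0.png')
cv2.imwrite('pics/crop2.png',cv2.resize(im[130:240,370:500],None,fx=5,fy=5,interpolation=cv2.INTER_CUBIC))
```

Call:
drive_tool(rows=[{"dx": 0.8,"dy": -0.1,"dz": 0.0,"wz": 0.2,"hand": 85},{"dx": 1.7,"dy": -0.2,"dz": 0.2,"wz": 0.4,"hand": 70},{"dx": 2.6,"dy": -0.3,"dz": 0.4,"wz": 0.7,"hand": 60},{"dx": 3.5,"dy": -0.4,"dz": 0.6,"wz": 0.9,"hand": 60},{"dx": 4.4,"dy": -0.5,"dz": 0.8,"wz": 1.2,"hand": 60},{"dx": 5.3,"dy": -0.6,"dz": 1.0,"wz": 1.4,"hand": 60},{"dx": 6.2,"dy": -0.7,"dz": 1.3,"wz": 1.6,"hand": 60},{"dx": 6.9,"dy": -0.8,"dz": 1.5,"wz": 1.8,"hand": 60},{"dx": 7.26,"dy": -0.86,"dz": 1.64,"wz": 1.94,"hand": 60},{"dx": 7.26,"dy": -0.86,"dz": 1.64,"wz": 1.94,"hand": 60},{"dx": 7.26,"dy": -0.86,"dz": 1.64,"wz": 1.94,"hand": 60}])

```text
invalid input at $.rows[0]: expected keys dx, dy, dz, wx, wy, wz, hand
```

Run:
```python
from h import *
C,im=shot('wrist','w1.png')
o=bot.get_obs(); print(o['clock'],o['eef_pos'],o['tool_rot'],o['joint_pos'],o['grip_width'])
for x in bot.outline_of('wrist','loaded_carrier')[:2]: print(x['score'],x['extent'])
```

```text
1.05 [ 0.1547977  -0.47543819  0.24231277] [ 9.87638831e-01  1.56746737e-01 -4.25527462e-06  7.29261956e-06] [-1.25602506e+00  2.40592694e-01  5.00692568e-03  1.33519749e+00
 -1.06912717e-05  1.57077599e+00] 0.08534538089569055
0.7 [454.1, 107.8, 111.5, 215.7]
0.62 [157.6, 50.9, 79.7, 101.7]
```

View pics/w1.png

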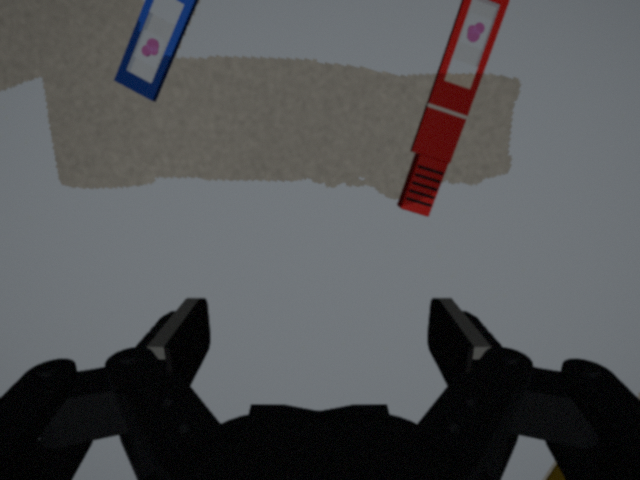

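View pics/crop2.png

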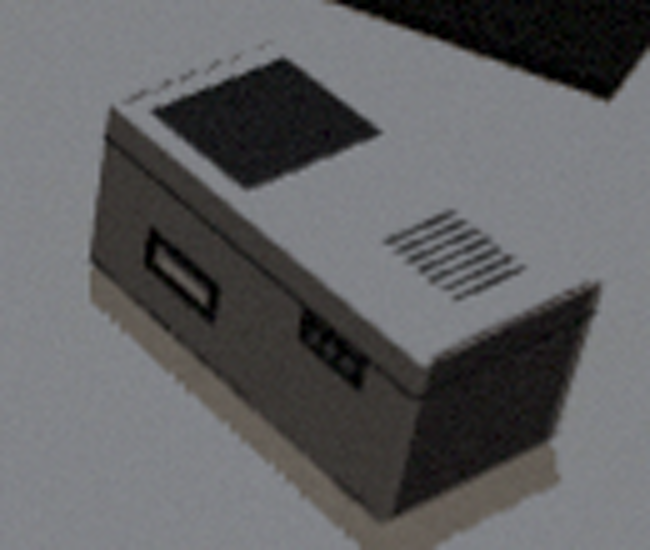

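The crop shows a black-framed opening at scene (406,185): that's the slot. The feature at (437,200) is a connector panel. The wrist picture still shows the start pose, with the blue and red look-alikes, because the move was refused for missing keys.

Call:
drive_tool(rows=[{"dx": 0.8,"dy": -0.1,"dz": 0.0,"wx": 0,"wy": 0,"wz": 0.2,"hand": 85},{"dx": 1.7,"dy": -0.2,"dz": 0.2,"wx": 0,"wy": 0,"wz": 0.4,"hand": 70},{"dx": 2.6,"dy": -0.3,"dz": 0.4,"wx": 0,"wy": 0,"wz": 0.7,"hand": 60},{"dx": 3.5,"dy": -0.4,"dz": 0.6,"wx": 0,"wy": 0,"wz": 0.9,"hand": 60},{"dx": 4.4,"dy": -0.5,"dz": 0.8,"wx": 0,"wy": 0,"wz": 1.2,"hand": 60},{"dx": 5.3,"dy": -0.6,"dz": 1.0,"wx": 0,"wy": 0,"wz": 1.4,"hand": 60},{"dx": 6.2,"dy": -0.7,"dz": 1.3,"wx": 0,"wy": 0,"wz": 1.6,"hand": 60},{"dx": 6.9,"dy": -0.8,"dz": 1.5,"wx": 0,"wy": 0,"wz": 1.8,"hand": 60},{"dx": 7.26,"dy": -0.86,"dz": 1.64,"wx": 0,"wy": 0,"wz": 1.94,"hand": 60},{"dx": 7.26,"dy": -0.86,"dz": 1.64,"wx": 0,"wy": 0,"wz": 1.94,"hand": 60},{"dx": 7.26,"dy": -0.86,"dz": 1.64,"wx": 0,"wy": 0,"wz": 1.94,"hand": 60}])

```text
clock: 2.2
eef_pos: [0.4864, -0.3219, 0.16]
tool_rot: [0.997, 0.073, -0.001, -0.0]
ft_force: [-0.3, 0.5, 0.5]
grip_width: 0.0601
grasp_force: 0.0
```

Run:
```python
from h import *
C,im=shot('wrist','w2.png')
o=bot.get_obs(); print(o['clock'],o['eef_pos'],o['tool_rot'],o['joint_pos'],o['grip_width'],o['ft_force'])
for x in bot.outline_of('wrist','loaded_carrier')[:2]: print(x['score'],x['extent'])
```

```text
2.25 [ 0.48611692 -0.322491    0.16048349] [ 9.97364301e-01  7.25560934e-02 -2.33580084e-04  9.77755388e-05] [-5.85518286e-01  4.49621510e-01  8.90923047e-02  1.21051710e+00
 -4.40442958e-04  2.41083461e+00] 0.06020500355069812 [-0.57826424 -0.33965993  0.4167153 ]
0.93 [276.5, 353.4, 69.3, 119.8]
0.64 [540.1, 418.1, 89.5, 123.8]
```

View pics/w2.png

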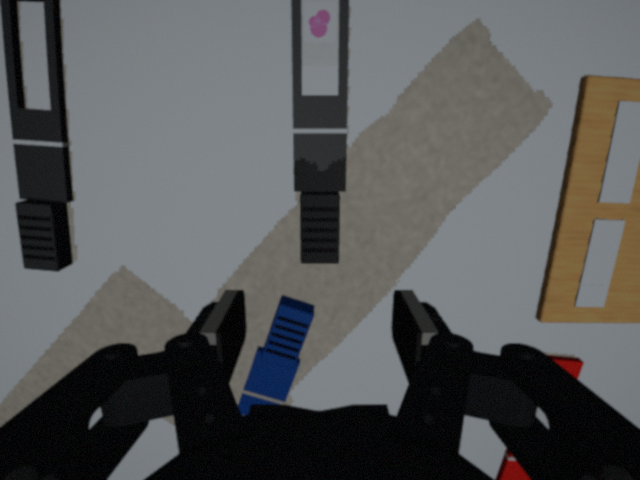

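The wrist picture shows the loaded carrier straight ahead: white line at (320,131), block from (301,194) to (339,262). It's already aligned with the tool, and the blue look-alike's end at (297,300) is clear of the fingers.

Run:
```python
from h import *
C=cam('wrist'); o=bot.get_obs(); g=R.from_quat(o['tool_rot']); print(g.as_matrix().round(4))
P=lambda uv,z: toz(C,[uv],z)[0]
b=P((320,262),.02); l=P((320.5,131),.008); t=P((320,10),.008)
for p in (b,l,t): print(p, g.inv().apply(p-o['eef_pos']))
d=(t-b)[:2]; d/=np.hypot(*d); print(np.degrees(np.arctan2(d[1],d[0])), b[:2]+d*.0275, l[:2]-d*.0725)
```

```text
[[ 9.896e-01  1.439e-01  0.000e+00]
 [ 1.439e-01 -9.896e-01 -5.000e-04]
 [-1.000e-04  5.000e-04 -1.000e+00]]
[ 0.45963525 -0.32762297  0.02      ] [-0.02669376  0.00088343  0.14077329]
[ 0.55769436 -0.31370232  0.008     ] [0.07234862 0.00121624 0.15276782]
[ 0.63876329 -0.3014691   0.008     ] [0.15433419 0.00077918 0.15276294]
8.306862571371918 [ 0.48684673 -0.32364991] [ 0.48595499 -0.32417673]
```

Call:
drive_tool(rows=[{"dx": 0.05,"dy": 0.02,"dz": 0.6,"wx": 0,"wy": 0,"wz": 0,"hand": 50},{"dx": 0.1,"dy": 0.02,"dz": 1.3,"wx": 0,"wy": 0,"wz": 0,"hand": 50},{"dx": 0.16,"dy": 0.02,"dz": 1.9,"wx": 0,"wy": 0,"wz": 0,"hand": 50},{"dx": 0.16,"dy": 0.02,"dz": 2.4,"wx": 0,"wy": 0,"wz": 0,"hand": 50},{"dx": 0.16,"dy": 0.02,"dz": 2.7,"wx": 0,"wy": 0,"wz": 0,"hand": 45},{"dx": 0.16,"dy": 0.02,"dz": 2.85,"wx": 0,"wy": 0,"wz": 0,"hand": 45},{"dx": 0.16,"dy": 0.02,"dz": 2.94,"wx": 0,"wy": 0,"wz": 0,"hand": 45},{"dx": 0.16,"dy": 0.02,"dz": 2.94,"wx": 0,"wy": 0,"wz": 0,"hand": 40},{"dx": 0.16,"dy": 0.02,"dz": 2.94,"wx": 0,"wy": 0,"wz": 0,"hand": 35},{"dx": 0.16,"dy": 0.02,"dz": 2.94,"wx": 0,"wy": 0,"wz": 0,"hand": 20},{"dx": 0.16,"dy": 0.02,"dz": 2.94,"wx": 0,"wy": 0,"wz": 0,"hand": 10},{"dx": 0.16,"dy": 0.02,"dz": 2.94,"wx": 0,"wy": 0,"wz": 0,"hand": 10},{"dx": 0.16,"dy": 0.02,"dz": 2.94,"wx": 0,"wy": 0,"wz": 0,"hand": 10}])

```text
clock: 3.6
eef_pos: [0.4956, -0.3226, 0.0149]
tool_rot: [0.997, 0.073, 0.001, 0.001]
ft_force: [-0.1, 0.2, 6.4]
grip_width: 0.0285
grasp_force: 61.8
```

Call:
drive_tool(rows=[{"dx": 0,"dy": 0,"dz": -0.05,"wx": 0,"wy": 0,"wz": 0,"hand": 10},{"dx": 0,"dy": 0,"dz": -0.2,"wx": 0,"wy": 0,"wz": 0,"hand": 10},{"dx": 0,"dy": 0,"dz": -0.5,"wx": 0,"wy": 0,"wz": 0,"hand": 10},{"dx": 0,"dy": 0,"dz": -0.9,"wx": 0,"wy": 0,"wz": 0,"hand": 10},{"dx": 0,"dy": 0,"dz": -1.3,"wx": 0,"wy": 0,"wz": 0,"hand": 10},{"dx": 0,"dy": 0,"dz": -1.6,"wx": 0,"wy": 0,"wz": 0,"hand": 10},{"dx": 0,"dy": 0,"dz": -1.7,"wx": 0,"wy": 0,"wz": 0,"hand": 10},{"dx": 0,"dy": 0,"dz": -1.7,"wx": 0,"wy": 0,"wz": 0,"hand": 10},{"dx": 0,"dy": 0,"dz": -1.7,"wx": 0,"wy": 0,"wz": 0,"hand": 10}])

```text
clock: 4.5
eef_pos: [0.4941, -0.3216, 0.0974]
tool_rot: [0.997, 0.073, -0.001, -0.0]
ft_force: [0.4, 0.7, -2.4]
grip_width: 0.0288
grasp_force: 60.9
```

Run:
```python
from h import *
C,im=shot('wrist','w3.png')
o=bot.get_obs(); print(o['clock'],o['eef_pos'],o['tool_rot'],o['joint_pos'],o['grip_width'],o['ft_force'],o['ft_torque'])
```

```text
4.55 [ 0.49394988 -0.32144588  0.09710421] [ 9.97353624e-01  7.26934733e-02 -9.43160904e-04 -7.19688231e-04] [-5.76916166e-01  5.13457791e-01  1.70246809e-02  1.07673598e+00
  5.06179898e-06  2.41916108e+00] 0.02849009392394392 [-0.06324084  0.38282968 -3.2704569 ] [0.04450891 0.09253781 0.02561082]
```

View pics/w3.png

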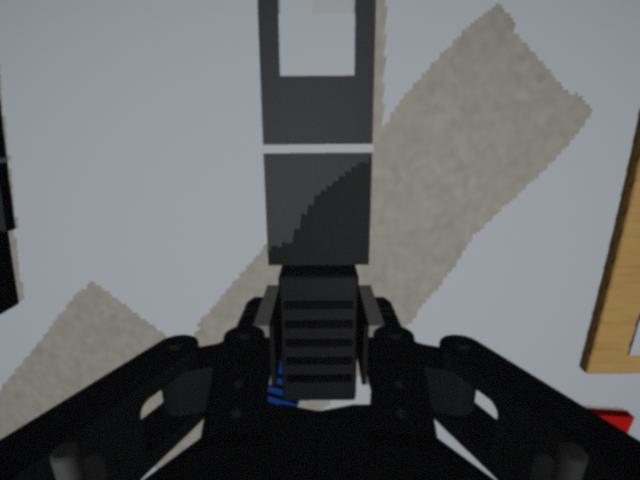

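The wrist picture shows the carrier held squarely: white line ends at (264,148) and (372,148), block rear edge at row 399. I'll fit its pose in the tool frame from the edges.

```bash
cat > fit.py <<'E'
from h import *
from scipy.optimize import least_squares
def sub(v,i0,rng,sgn):   # subpixel strongest edge of sign near i0
    g=np.gradient(cv2.GaussianBlur(v.astype(np.float32).reshape(-1,1),(1,5),1).ravel())*sgn
    i=i0+np.argmax(g[i0-rng:i0+rng+1])-rng
    a,b,c=g[i-1:i+2]; return i+0.5*(a-c)/(a-2*b+c+1e-9)
def fit(im,line_row,vrows,prior_w=0, mid=320):
    """carrier pose in tool frame: [x,y,z of origin, rotvec small about tool axes]"""
    c=bot.get_calibration('wrist'); M=np.array(c['mount'])
    K=dict(f=240/np.tan(np.radians(c['vfov'])/2),cx=c['cx'],cy=c['cy'],k=c['k1'],O=M[:3,3],Q=M[:3,:3])
    G=im.astype(np.float32).mean(2)
    E=[(sub(G[r],264,8,-1),sub(G[r],372,8,1),r) for r in vrows]
    L=np.mean([[sub(G[:,q],line_row-4,4,1),sub(G[:,q],line_row+4,4,-1)] for q in range(280,360,4)],0)
    B=R.from_euler('x',180,degrees=True)  # carrier axes vs tool
    def pts(p,X): return proj(K,(R.from_rotvec(p[3:])*B).apply(X)+p[:3])
    xs=np.linspace(.0,.19,60)
    def res(p):
        l=pts(p,np.c_[xs,0*xs+.02,0*xs+.008]); r_=pts(p,np.c_[xs,0*xs-.02,0*xs+.008]); m=pts(p,[[.074,0,.008],[.071,0,.008]])
        o=np.argsort(l[:,1]); o2=np.argsort(r_[:,1])
        e=[]
        for a,b,r in E: e+= [np.interp(r,l[o,1],l[o,0])-a, np.interp(r,r_[o2,1],r_[o2,0])-b]
        return np.r_[np.array(e)/np.sqrt(len(E)),m[:,1]-L, prior_w*(p-P0)/np.array([.01,.01,.003,.01,.01,.03])]
    P0=np.array([-.008,0,.0149,0,0,0.])
    s=least_squares(res,P0,x_scale=[.01,.01,.01,.1,.1,.1]); return s.x,s.fun,E,L
E
python3 - <<'E'
from fit import *
im=cv2.imread('pics/w3.png')
for w in (0,.3):
    p,f,E,L=fit(im,148,list(range(6,136,6))+list(range(165,255,6)),w); print((p[:3]*1000).round(2),np.degrees(p[3:]).round(2),np.abs(f).max().round(2))
print(L,np.round(E[::6],1).tolist())
E
```

```text
[-8.19 -2.53 -0.61] [25.67 -0.35 -0.28] 0.03
[-8.52 -0.35 14.06] [-0.   -0.04 -0.35] 0.45
[143.45109812 152.70023753] [[257.5, 375.1, 6.0], [258.9, 374.2, 42.0], [260.2, 373.4, 78.0], [261.6, 372.6, 114.0], [264.2, 370.8, 177.0], [265.8, 369.7, 213.0], [267.3, 368.6, 249.0]]
```

```bash
cat > go.py <<'E'
from h import *
A=np.radians(81.3)
def frame(a=A): return np.array([np.cos(a),np.sin(a),0]),np.array([np.sin(a),-np.cos(a),0])
def rot(a,pitch=0,roll=0): # tool x along a, tilt tool z forward by pitch
    u,v=frame(a); return R.from_matrix(np.c_[u,v,[0,0,-1]])*R.from_euler('y',pitch)*R.from_euler('x',roll)
def step(pos,rt,o=None,g=None):
    o=o or bot.get_obs(); g=g or R.from_quat(o['tool_rot'])
    return (g.inv().apply(np.array(pos)-o['eef_pos'])/.05).round(3), (np.degrees((g.inv()*rt).as_rotvec())/5).round(3)
E
python3 - <<'E'
from go import *
c=bot.get_calibration('wrist'); M=np.array(c['mount']); f=240/np.tan(np.radians(c['vfov'])/2); print(f,c['k1'])
S=np.array([.473,.181,.051]); u,v=frame()
for back,lat,z,pit in ((.2,-.05,.2,40),(.22,-.06,.2,45),(.2,-.06,.17,50)):
    g=rot(A,np.radians(pit)); T=S-back*u+lat*v; T[2]=z
    C=dict(f=f,cx=c['cx'],cy=c['cy'],k=c['k1'],O=T+g.apply(M[:3,3]),Q=g.as_matrix()@M[:3,:3])
    print(back,lat,z,pit,'z dir',g.as_matrix()[:,2].round(2),'cam',C['O'].round(3)); 
    print(proj(C,[S+a*v+np.array([0,0,h]) for a in(-.022,.022) for h in (-.006,.006)]).round().tolist())
    print('carrier',proj(C,[T+g.apply([x-.008,y,.007]) for x in (.0725,.1875) for y in (-.02,.02)]).round().tolist())
    print(step(T,g))
E
```

```text
369.30004839425635 -0.049018545942989655
0.2 -0.05 0.2 40 z dir [ 0.1   0.64 -0.77] cam [ 0.388 -0.043  0.346]
[[347.0, 152.0], [347.0, 144.0], [390.0, 152.0], [392.0, 144.0]]
carrier [[265.0, 147.0], [373.0, 147.0], [256.0, -222.0], [383.0, -222.0]]
(array([-1.089, -6.475, -2.046]), array([  5.055,   6.878, -13.972]))
0.22 -0.06 0.2 45 z dir [ 0.11  0.7  -0.71] cam [ 0.373 -0.073  0.342]
[[355.0, 159.0], [356.0, 151.0], [396.0, 159.0], [398.0, 151.0]]
carrier [[265.0, 147.0], [373.0, 147.0], [256.0, -222.0], [383.0, -222.0]]
(array([-1.398, -6.151, -2.046]), array([  5.687,   7.732, -13.805]))
0.2 -0.06 0.17 50 z dir [ 0.12  0.76 -0.64] cam [ 0.374 -0.066  0.308]
[[357.0, 174.0], [358.0, 165.0], [402.0, 174.0], [404.0, 165.0]]
carrier [[265.0, 147.0], [373.0, 147.0], [256.0, -222.0], [383.0, -222.0]]
(array([-1.279, -6.533, -1.445]), array([  6.317,   8.585, -13.617]))
```

Run:
```python
from go import *
c=bot.get_calibration('wrist'); M=np.array(c['mount']); f=240/np.tan(np.radians(c['vfov'])/2)
S=np.array([.473,.181,.051]); u,v=frame()
for back,lat,z,pit in ((.11,-.075,.13,50),(.12,-.075,.11,50),(.12,-.075,.1,60)):
    g=rot(A,np.radians(pit)); T=S-back*u+lat*v; T[2]=z
    C=dict(f=f,cx=c['cx'],cy=c['cy'],k=c['k1'],O=T+g.apply(M[:3,3]),Q=g.as_matrix()@M[:3,:3])
    print(back,lat,z,pit,'T',T.round(3),'cam',C['O'].round(3),'nose',(T+g.apply([.18,0,.01])).round(3)); 
    print(proj(C,[S+a*v+np.array([0,0,h]) for a in(-.022,.022) for h in (-.006,.006)]).round().tolist())
    print(step(T,g),step(T-.07*u+[0,0,.06],g))
```

```text
0.11 -0.075 0.13 50 T [0.382 0.084 0.13 ] cam [0.373 0.026 0.268] nose [0.401 0.206 0.261]
[[389.0, 222.0], [391.0, 212.0], [446.0, 222.0], [451.0, 213.0]]
(array([-1.037, -8.341, -0.643]), array([  6.317,   8.585, -13.617])) (array([-1.45 , -7.004, -1.844]), array([  6.317,   8.585, -13.617]))
0.12 -0.075 0.11 50 T [0.381 0.074 0.11 ] cam [0.371 0.016 0.248] nose [0.399 0.196 0.241]
[[392.0, 195.0], [394.0, 183.0], [451.0, 195.0], [456.0, 184.0]]
(array([-1.095, -8.149, -0.243]), array([  6.317,   8.585, -13.617])) (array([-1.508, -6.812, -1.445]), array([  6.317,   8.585, -13.617]))
0.12 -0.075 0.1 60 T [0.381 0.074 0.1  ] cam [ 0.368 -0.007  0.226] nose [0.396 0.171 0.251]
[[391.0, 216.0], [394.0, 203.0], [451.0, 216.0], [455.0, 203.0]]
(array([-1.095, -8.148, -0.043]), array([  7.574,  10.283, -13.178])) (array([-1.507, -6.812, -1.245]), array([  7.574,  10.283, -13.178]))
```

Call:
drive_tool(rows=[{"dx": -0.05,"dy": -0.3,"dz": -0.2,"wx": 0.2,"wy": 0.3,"wz": -0.5,"hand": 10},{"dx": -0.15,"dy": -0.8,"dz": -0.5,"wx": 0.7,"wy": 0.95,"wz": -1.5,"hand": 10},{"dx": -0.3,"dy": -1.4,"dz": -0.8,"wx": 1.26,"wy": 1.72,"wz": -2.72,"hand": 10},{"dx": -0.4,"dy": -2.0,"dz": -1.0,"wx": 1.8,"wy": 2.45,"wz": -3.9,"hand": 10},{"dx": -0.55,"dy": -2.6,"dz": -1.2,"wx": 2.3,"wy": 3.15,"wz": -5.0,"hand": 10},{"dx": -0.7,"dy": -3.2,"dz": -1.4,"wx": 2.85,"wy": 3.85,"wz": -6.1,"hand": 10},{"dx": -0.8,"dy": -3.8,"dz": -1.5,"wx": 3.35,"wy": 4.55,"wz": -7.2,"hand": 10},{"dx": -0.9,"dy": -4.4,"dz": -1.6,"wx": 3.85,"wy": 5.25,"wz": -8.3,"hand": 10},{"dx": -1.05,"dy": -5.0,"dz": -1.7,"wx": 4.35,"wy": 5.9,"wz": -9.4,"hand": 10},{"dx": -1.15,"dy": -5.6,"dz": -1.8,"wx": 4.9,"wy": 6.65,"wz": -10.5,"hand": 10},{"dx": -1.25,"dy": -6.2,"dz": -1.84,"wx": 5.4,"wy": 7.35,"wz": -11.6,"hand": 10},{"dx": -1.35,"dy": -6.7,"dz": -1.84,"wx": 5.85,"wy": 7.95,"wz": -12.6,"hand": 10},{"dx": -1.4,"dy": -7.0,"dz": -1.8,"wx": 6.15,"wy": 8.35,"wz": -13.2,"hand": 10},{"dx": -1.35,"dy": -7.3,"dz": -1.6,"wx": 6.32,"wy": 8.58,"wz": -13.6,"hand": 10},{"dx": -1.25,"dy": -7.7,"dz": -1.2,"wx": 6.32,"wy": 8.58,"wz": -13.62,"hand": 10},{"dx": -1.1,"dy": -8.1,"dz": -0.85,"wx": 6.32,"wy": 8.58,"wz": -13.62,"hand": 10},{"dx": -1.04,"dy": -8.34,"dz": -0.64,"wx": 6.32,"wy": 8.58,"wz": -13.62,"hand": 10},{"dx": -1.04,"dy": -8.34,"dz": -0.64,"wx": 6.32,"wy": 8.58,"wz": -13.62,"hand": 10},{"dx": -1.04,"dy": -8.34,"dz": -0.64,"wx": 6.32,"wy": 8.58,"wz": -13.62,"hand": 10}])

```text
clock: 6.45
eef_pos: [0.3824, 0.0832, 0.13]
tool_rot: [0.687, 0.591, 0.32, -0.275]
ft_force: [1.0, 0.6, -1.9]
grip_width: 0.0287
grasp_force: 60.9
```

Run:
```python
from h import *
import pickle
C,im=shot('wrist','w4.png'); pickle.dump(C,open('w4.pkl','wb'))
o=bot.get_obs(); print(o['clock'],o['eef_pos'],o['tool_rot'],o['joint_pos'],o['joint_vel'].round(3),o['ft_force'])
S=np.array([.473,.181,.051]); print(proj(C,S))
```

```text
6.5 [0.3829661  0.08271392 0.13039313] [ 0.68746607  0.59110566  0.32059419 -0.27423323] [-0.37775869  0.29743609 -0.57857162  0.95357794  0.84167361  1.22713714] [-0.012 -0.008  0.01  -0.003  0.002  0.002] [-0.20373436 -0.94293565 -1.24049011]
[[419.72185564 219.89070825]]
```

View pics/w4.png

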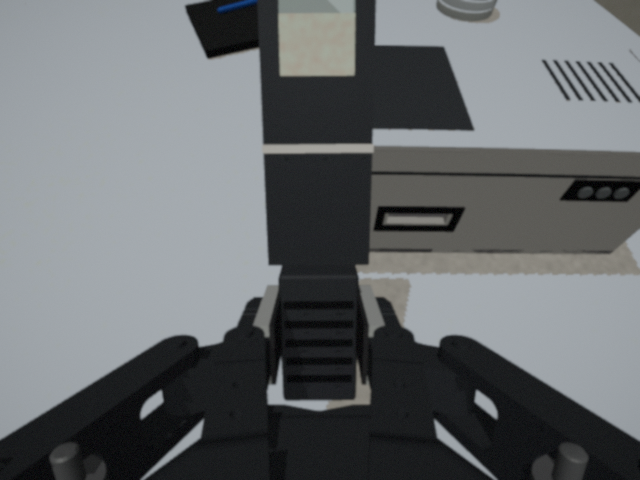

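The wrist picture shows the slot beside the held carrier: black bezel from about (375,208) to (464,231), lighter opening inside it, and the scanner's bottom edge near row 250. Next I'll get sub-pixel edges.

Run:
```python
import cv2,numpy as np
G=cv2.imread('pics/w4.png').mean(2)
print('rows 204-256 at cols'); 
for c in (400,420,440,520,600): print(c,G[204:256,c].astype(int).tolist())
for r in (217,220,223): print(r,'cols370-395',G[r,368:396].astype(int).tolist(),'cols 440-470',G[r,440:470].astype(int).tolist())
```

```text
rows 204-256 at cols
400 [88, 81, 54, 23, 2, 3, 7, 7, 14, 38, 57, 71, 95, 120, 130, 131, 132, 131, 123, 103, 74, 41, 15, 9, 6, 7, 27, 57, 82, 90, 90, 91, 92, 92, 93, 92, 92, 93, 91, 91, 92, 91, 92, 86, 73, 55, 50, 65, 96, 122, 132, 134]
420 [90, 79, 55, 27, 12, 4, 6, 12, 21, 37, 56, 68, 87, 112, 127, 131, 131, 131, 125, 111, 84, 54, 22, 7, 3, 13, 26, 55, 81, 88, 92, 92, 92, 91, 92, 91, 91, 92, 91, 92, 91, 91, 93, 88, 79, 60, 46, 63, 98, 123, 135, 133]
440 [90, 84, 63, 36, 13, 6, 10, 0, 7, 34, 55, 63, 80, 107, 125, 130, 132, 132, 127, 117, 92, 57, 23, 7, 10, 10, 24, 50, 79, 89, 92, 92, 91, 92, 91, 91, 91, 93, 91, 92, 91, 90, 92, 93, 90, 92, 93, 97, 108, 122, 129, 131]
520 [92, 89, 90, 90, 91, 88, 91, 90, 90, 90, 90, 89, 89, 91, 90, 89, 90, 90, 90, 89, 89, 91, 90, 91, 91, 91, 91, 90, 90, 91, 90, 90, 90, 90, 91, 91, 89, 89, 91, 91, 90, 90, 89, 91, 87, 81, 74, 76, 87, 105, 126, 133]
600 [88, 87, 88, 88, 88, 87, 86, 89, 87, 89, 89, 88, 89, 88, 88, 87, 88, 89, 87, 89, 88, 89, 88, 87, 87, 89, 87, 87, 87, 88, 88, 87, 89, 87, 89, 88, 88, 87, 90, 89, 88, 87, 88, 88, 86, 85, 73, 57, 64, 83, 109, 125]
217 cols370-395 [38, 51, 70, 86, 89, 91, 84, 70, 42, 12, 4, 0, 6, 11, 14, 30, 59, 83, 94, 106, 117, 120, 121, 121, 120, 120, 120, 120] cols 440-470 [107, 104, 96, 83, 73, 67, 73, 80, 87, 87, 80, 57, 33, 9, 0, 3, 3, 8, 13, 18, 45, 70, 85, 91, 90, 92, 89, 92, 90, 92]
220 cols370-395 [37, 51, 70, 84, 91, 89, 77, 52, 22, 7, 0, 5, 5, 13, 23, 53, 77, 91, 106, 119, 128, 131, 131, 132, 131, 131, 132, 132] cols 440-470 [132, 131, 126, 111, 91, 80, 84, 90, 86, 71, 45, 17, 11, 8, 1, 3, 14, 12, 31, 56, 79, 89, 91, 90, 92, 92, 92, 90, 90, 92]
223 cols370-395 [40, 55, 75, 86, 88, 82, 62, 36, 13, 10, 2, 4, 2, 13, 39, 64, 80, 86, 90, 97, 98, 102, 103, 103, 103, 103, 102, 103] cols 440-470 [117, 116, 115, 110, 102, 94, 87, 79, 60, 33, 3, 3, 2, 0, 4, 5, 22, 45, 71, 86, 89, 92, 92, 92, 90, 91, 90, 90, 91, 91]
```

Run:
```python
from h import *
import pickle
C=pickle.load(open('w4.pkl','rb')); G=cv2.imread('pics/w4.png').mean(2)
ang=lambda P:np.degrees(np.arctan2(*(np.polyfit(P[:,0],P[:,1],1)[0],1)))+90
def line(cols,r0,n,sgn):
    g=np.gradient(cv2.GaussianBlur(G.astype(np.float32),(5,5),1),axis=0)*sgn
    out=[]
    for c in cols:
        i=r0+np.argmax(g[r0-n:r0+n+1,c])-n; a,b,d=g[i-1:i+2,c]; out.append([c,i+.5*(a-d)/(a-2*b+d)])
    return np.array(out)
for nm,cols,r0,n,s,z in (('seam top',range(385,630,12),172,5,-1,.1),('seam bot',range(385,555,12),175,5,1,.1),('lid top',range(385,630,12),146,9,-1,.12),('bench',range(460,600,10),252,5,1,0.),('bez top',range(385,455,7),206,4,-1,.06),('bez bot',range(385,452,7),231,3,1,.042)):
    L=line(cols,r0,n,s); P=toz(C,L,z); k=np.polyfit(P[:,0],P[:,1],1); e=P[:,1]-np.polyval(k,P[:,0]); ok=abs(e)<.0015; k=np.polyfit(P[ok,0],P[ok,1],1)
    print(nm,L[[0,-1]].round(1).tolist(),ok.sum(),len(ok),'angle',(90+np.degrees(np.arctan(k[0]))).round(2),'y at x=.473',np.polyval(k,.473).round(4))
for q in ([417.4,218.6],): print('centre',toz(C,[q],.051))
for q in ([375.5,218.6],[459.3,218.6],[382.9,219],[450.2,219.3]): print(q,toz(C,[q],.051))
```

```text
seam top [[385.0, 170.8], [625.0, 175.6]] 21 21 angle 80.55 y at x=.473 0.1824
seam bot [[385.0, 174.4], [553.0, 177.5]] 15 15 angle 80.53 y at x=.473 0.1791
lid top [[385.0, 145.6], [625.0, 151.1]] 21 21 angle 80.58 y at x=.473 0.1832
bench [[460.0, 252.3], [590.0, 253.3]] 14 14 angle 80.74 y at x=.473 0.1851
bez top [[385.0, 206.0], [448.0, 206.8]] 10 10 angle 80.68 y at x=.473 0.1867
bez bot [[385.0, 230.4], [448.0, 231.1]] 10 10 angle 80.77 y at x=.473 0.1775
centre [[0.47164226 0.18242914 0.051     ]]
[375.5, 218.6] [[0.44061484 0.1870973  0.051     ]]
[459.3, 218.6] [[0.50296959 0.17774324 0.051     ]]
[382.9, 219] [[0.44598555 0.18590769 0.051     ]]
[450.2, 219.3] [[0.49590127 0.17813104 0.051     ]]
```

```bash
cat >> go.py <<'E'
S=np.array([.4717,.1844,.051]); A=np.radians(80.6)
IDX=np.array([.064,-.0008,.0107]); TY=np.radians(80.25)
def tcp(xin,lat=0,dz=0):
    "TCP for index at xin in the slot frame"
    u,v=frame(); return S+xin*u+lat*v+[0,0,dz]-rot(TY).apply(IDX)
def status():
    o=bot.get_obs(); g=R.from_quat(o['tool_rot']); u,v=frame(); d=o['eef_pos']+g.apply(IDX)-S
    print('t',o['clock'],'index in slot x,right,z mm',(np.array([d@u,d@v,d[2]])*1e3).round(2),'yaw/tilt err deg',np.degrees((rot(TY).inv()*g).as_rotvec()).round(2),'F',o['ft_force'].round(2),'T',o['ft_torque'].round(3),'gf',round(o['grasp_force'],1))
E
python3 - <<'E'
from go import *
status(); u,v=frame(); o=bot.get_obs(); g=R.from_quat(o['tool_rot'])
print(step(o['eef_pos']-.15*u+[0,0,.01],g)); T=tcp(-.145,0,.0); print(T,step(T,rot(TY)))
E
```

```text
t 6.5 index in slot x,right,z mm [-64.53 -73.24 121.46] yaw/tilt err deg [ 0.36 49.91 -1.06] F [-0.2  -0.94 -1.24] T [-1.015  0.125 -0.051] gf 60.9
(array([-1.779e+00, -1.000e-03, -2.424e+00]), array([0., 0., 0.]))
[ 0.43971726 -0.02214268  0.0617    ] (array([-2.278,  1.436, -0.568]), array([-0.073, -9.981,  0.212]))
```

Call:
drive_tool(rows=[{"dx": -0.2,"dy": 0,"dz": -0.3,"wx": 0,"wy": 0,"wz": 0,"hand": 10},{"dx": -0.6,"dy": 0,"dz": -0.8,"wx": 0,"wy": 0,"wz": 0,"hand": 10},{"dx": -1.0,"dy": 0,"dz": -1.4,"wx": 0,"wy": 0,"wz": 0,"hand": 10},{"dx": -1.4,"dy": 0,"dz": -1.9,"wx": 0,"wy": 0,"wz": 0,"hand": 10},{"dx": -1.78,"dy": 0,"dz": -2.4,"wx": 0,"wy": 0,"wz": 0,"hand": 10},{"dx": -1.8,"dy": 0.15,"dz": -2.3,"wx": -0.01,"wy": -1,"wz": 0.02,"hand": 10},{"dx": -1.85,"dy": 0.35,"dz": -2.1,"wx": -0.02,"wy": -2.4,"wz": 0.05,"hand": 10},{"dx": -1.95,"dy": 0.6,"dz": -1.8,"wx": -0.03,"wy": -4,"wz": 0.08,"hand": 10},{"dx": -2.0,"dy": 0.8,"dz": -1.5,"wx": -0.04,"wy": -5.5,"wz": 0.11,"hand": 10},{"dx": -2.1,"dy": 1.05,"dz": -1.2,"wx": -0.05,"wy": -7,"wz": 0.15,"hand": 10},{"dx": -2.2,"dy": 1.25,"dz": -0.85,"wx": -0.06,"wy": -8.5,"wz": 0.18,"hand": 10},{"dx": -2.25,"dy": 1.38,"dz": -0.65,"wx": -0.07,"wy": -9.5,"wz": 0.2,"hand": 10},{"dx": -2.28,"dy": 1.436,"dz": -0.568,"wx": -0.073,"wy": -9.98,"wz": 0.212,"hand": 10},{"dx": -2.28,"dy": 1.436,"dz": -0.568,"wx": -0.073,"wy": -9.98,"wz": 0.212,"hand": 10},{"dx": -2.28,"dy": 1.436,"dz": -0.568,"wx": -0.073,"wy": -9.98,"wz": 0.212,"hand": 10},{"dx": -2.28,"dy": 1.436,"dz": -0.568,"wx": -0.073,"wy": -9.98,"wz": 0.212,"hand": 10}])

```text
clock: 8.1
eef_pos: [0.4395, -0.0227, 0.0618]
tool_rot: [0.765, 0.644, 0.0, -0.0]
ft_force: [-0.4, -0.1, -2.2]
grip_width: 0.028
grasp_force: 60.9
```

Run:
```python
from go import *
from fit import *
C,im=shot('wrist','w5.png'); status()
p,f,E,L=fit(im[:,:,::-1],148,list(range(6,136,6))+list(range(165,255,6)),.3); print((p[:3]*1000).round(2),np.degrees(p[3:]).round(2),np.abs(f).max().round(2))
for n in('top','scene'):
  C,im=shot(n,n+'5.png')
  u,v=frame(); o=bot.get_obs(); g=R.from_quat(o['tool_rot']); n_=o['eef_pos']+g.apply(IDX+[.115,-.0007,0]); print(n,proj(C,[S,n_]).round(1).tolist())
print(step(tcp(-.145),rot(TY)))
a=cv2.imread('pics/top5.png')[190:290,170:310]; b=cv2.imread('pics/scene5.png')[130:230,370:470]
cv2.imwrite('pics/ts5.png',np.hstack([cv2.resize(a,(560,400),interpolation=cv2.INTER_CUBIC)[:,:400],cv2.resize(b,(400,400),interpolation=cv2.INTER_CUBIC)]))
```

```text
t 8.15 index in slot x,right,z mm [-1.4569e+02 -3.0000e-02  1.7000e-01] yaw/tilt err deg [-0.    0.07  0.13] F [-0.63  0.13 -1.83] T [-0.046  0.006  0.042] gf 60.9
[-7.89 -0.46 14.02] [-0.   -0.01 -0.36] 0.44
top [[207.7, 255.6], [218.3, 256.5]]
scene [[406.7, 184.4], [398.7, 188.3]]
(array([0.012, 0.003, 0.001]), array([ 0.002, -0.011, -0.024]))
```

View pics/ts5.png

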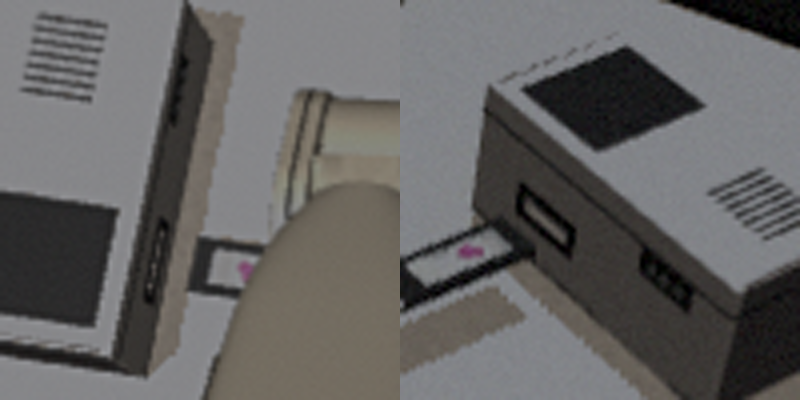

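The top view puts the nose at crop row ~265 and the bezel centre at ~262. Both match my projections to about 1 mm, and the scene view agrees, so I'll insert slowly while watching the force.

Call:
drive_tool(rows=[{"dx": 0.1,"dy": 0.002,"dz": 0,"wx": 0,"wy": 0,"wz": -0.024,"hand": 10},{"dx": 0.25,"dy": 0.002,"dz": 0,"wx": 0,"wy": -0.01,"wz": -0.024,"hand": 10},{"dx": 0.4,"dy": 0.001,"dz": 0,"wx": 0,"wy": -0.01,"wz": -0.024,"hand": 10},{"dx": 0.5,"dy": 0,"dz": 0,"wx": 0,"wy": -0.01,"wz": -0.024,"hand": 10},{"dx": 0.6,"dy": 0,"dz": 0,"wx": 0,"wy": -0.01,"wz": -0.024,"hand": 10},{"dx": 0.65,"dy": 0,"dz": 0,"wx": 0,"wy": -0.01,"wz": -0.024,"hand": 10},{"dx": 0.7,"dy": 0,"dz": 0,"wx": 0,"wy": -0.01,"wz": -0.024,"hand": 10},{"dx": 0.75,"dy": 0,"dz": 0,"wx": 0,"wy": -0.01,"wz": -0.024,"hand": 10},{"dx": 0.8,"dy": 0,"dz": 0,"wx": 0,"wy": -0.01,"wz": -0.024,"hand": 10},{"dx": 0.8,"dy": 0,"dz": 0,"wx": 0,"wy": -0.01,"wz": -0.024,"hand": 10},{"dx": 0.8,"dy": 0,"dz": 0,"wx": 0,"wy": -0.01,"wz": -0.024,"hand": 10}])

```text
clock: 9.35
eef_pos: [0.4463, 0.0176, 0.0615]
tool_rot: [0.764, 0.645, -0.0, 0.0]
ft_force: [-0.1, 0.2, -2.0]
grip_width: 0.0289
grasp_force: 60.9
```

Run:
```python
from go import *
status(); print(step(tcp(-.05),rot(TY)))
```

```text
t 9.35 index in slot x,right,z mm [-104.73    0.41   -0.22] yaw/tilt err deg [ 0.   -0.02 -0.11] F [-0.15  0.15 -2.05] T [-0.062  0.017  0.031] gf 60.9
(array([ 1.094, -0.029, -0.004]), array([-0.001,  0.004,  0.022]))
```

Call:
drive_tool(rows=[{"dx": 0.1,"dy": -0.005,"dz": 0,"wx": 0,"wy": 0,"wz": 0,"hand": 10},{"dx": 0.2,"dy": -0.007,"dz": 0,"wx": 0,"wy": 0,"wz": 0,"hand": 10},{"dx": 0.3,"dy": -0.009,"dz": 0,"wx": 0,"wy": 0,"wz": 0,"hand": 10},{"dx": 0.4,"dy": -0.011,"dz": 0,"wx": 0,"wy": 0,"wz": 0.01,"hand": 10},{"dx": 0.5,"dy": -0.013,"dz": 0,"wx": 0,"wy": 0,"wz": 0.01,"hand": 10},{"dx": 0.6,"dy": -0.015,"dz": 0,"wx": 0,"wy": 0,"wz": 0.01,"hand": 10},{"dx": 0.7,"dy": -0.017,"dz": 0,"wx": 0,"wy": 0,"wz": 0.01,"hand": 10},{"dx": 0.8,"dy": -0.019,"dz": 0,"wx": 0,"wy": 0,"wz": 0.01,"hand": 10},{"dx": 0.9,"dy": -0.021,"dz": 0,"wx": 0,"wy": 0,"wz": 0.01,"hand": 10},{"dx": 1.0,"dy": -0.023,"dz": 0,"wx": 0,"wy": 0,"wz": 0.01,"hand": 10},{"dx": 1.1,"dy": -0.025,"dz": 0,"wx": 0,"wy": 0,"wz": 0.01,"hand": 10},{"dx": 1.1,"dy": -0.025,"dz": 0,"wx": 0,"wy": 0,"wz": 0.01,"hand": 10},{"dx": 1.1,"dy": -0.025,"dz": 0,"wx": 0,"wy": 0,"wz": 0.01,"hand": 10}])

```text
clock: 10.65
eef_pos: [0.4543, 0.0721, 0.0614]
tool_rot: [0.764, 0.645, -0.0, 0.0]
ft_force: [-0.4, 0.5, -1.4]
grip_width: 0.0284
grasp_force: 60.9
```

Run:
```python
from go import *
status(); print(step(tcp(0),rot(TY)))
```

```text
t 10.65 index in slot x,right,z mm [-49.62   0.06  -0.3 ] yaw/tilt err deg [ 0.01 -0.03 -0.08] F [-0.37  0.52 -1.42] T [-0.088 -0.004 -0.02 ] gf 60.9
(array([ 0.992, -0.02 , -0.006]), array([-0.002,  0.006,  0.016]))
```

Call:
drive_tool(rows=[{"dx": 0.1,"dy": -0.002,"dz": 0,"wx": 0,"wy": 0,"wz": 0,"hand": 10},{"dx": 0.2,"dy": -0.004,"dz": 0,"wx": 0,"wy": 0,"wz": 0,"hand": 10},{"dx": 0.3,"dy": -0.006,"dz": -0.002,"wx": 0,"wy": 0,"wz": 0.01,"hand": 10},{"dx": 0.4,"dy": -0.008,"dz": -0.003,"wx": 0,"wy": 0,"wz": 0.01,"hand": 10},{"dx": 0.5,"dy": -0.01,"dz": -0.004,"wx": 0,"wy": 0,"wz": 0.01,"hand": 10},{"dx": 0.6,"dy": -0.012,"dz": -0.004,"wx": 0,"wy": 0,"wz": 0.01,"hand": 10},{"dx": 0.7,"dy": -0.014,"dz": -0.004,"wx": 0,"wy": 0,"wz": 0.01,"hand": 10},{"dx": 0.8,"dy": -0.016,"dz": -0.004,"wx": 0,"wy": 0,"wz": 0.01,"hand": 10},{"dx": 0.87,"dy": -0.018,"dz": -0.004,"wx": 0,"wy": 0,"wz": 0.01,"hand": 10},{"dx": 0.9,"dy": -0.018,"dz": -0.004,"wx": 0,"wy": 0,"wz": 0.01,"hand": 10},{"dx": 0.9,"dy": -0.018,"dz": -0.004,"wx": 0,"wy": 0,"wz": 0.01,"hand": 10},{"dx": 0.9,"dy": -0.018,"dz": -0.004,"wx": 0,"wy": 0,"wz": 0.01,"hand": 10}])

```text
clock: 11.85
eef_pos: [0.4609, 0.1164, 0.0616]
tool_rot: [0.765, 0.645, -0.0, 0.0]
ft_force: [-0.4, -0.7, -0.8]
grip_width: 0.0286
grasp_force: 60.9
```

Run:
```python
from go import *
C,im=shot('wrist','w6.png'); status(); print(step(tcp(0),rot(TY)))
u,v=frame(); print('face at slot edges proj',proj(C,[S+a*v+[0,0,h] for a in(-.022,.022) for h in(0,.004,.069)]).round(1).tolist())
cv2.imwrite('pics/c6.png',cv2.resize(im[40:240,200:440,::-1],None,fx=3,fy=3,interpolation=cv2.INTER_CUBIC))
```

```text
t 11.9 index in slot x,right,z mm [-4.83  0.01 -0.08] yaw/tilt err deg [ 0.01 -0.03 -0.  ] F [-0.93 -0.59 -1.31] T [-0.045  0.009  0.017] gf 60.9
(array([ 0.096, -0.002, -0.001]), array([-0.002,  0.005,  0.   ]))
face at slot edges proj [[259.3, 137.5], [257.6, 137.5], [204.8, 138.1], [375.8, 135.3], [377.5, 135.2], [427.8, 133.8]]
```

View pics/c6.png

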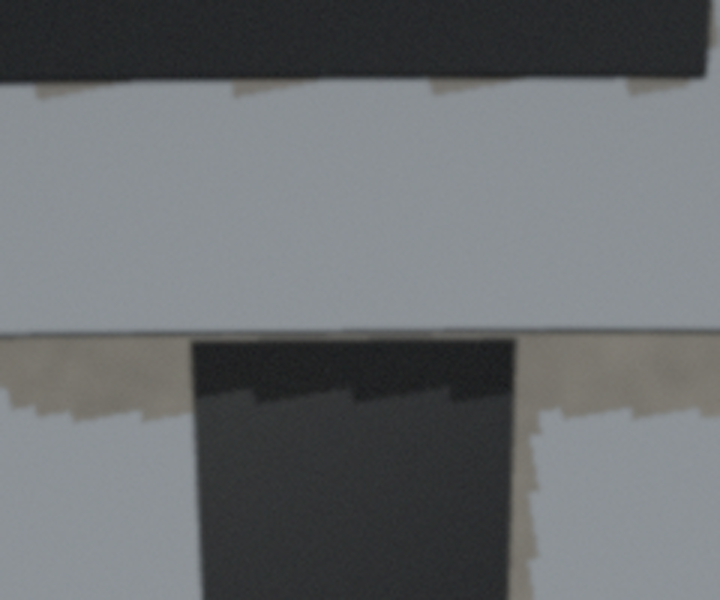

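The lid edge now crosses at full-frame row ~151. Only a thin sliver of the white line's rear edge shows below it, so the face may be a few mm nearer than I estimated. I'll work that out from the numbers.

Run:
```python
from go import *
C=cam('wrist'); G=cv2.imread('pics/w6.png'); u,v=frame()
print('cam in slot x',(C['O']-S)@u, C['O'][2], 'view dir',C['Q'][:,2]@u)
for c in (215,290,320,350,420): print(c,G[146:158,c].tolist() if c==320 else G[146:158,c].mean(1).astype(int).tolist())
for r in (149,150,151,152,153,154): print(r,'lid x mm',((toz(C,[[320,r]],.12)[0]-S)@u*1e3).round(2),'at carrier top',((toz(C,[[320,r]],.055)[0]-S)@u*1e3).round(2))
C4=__import__('pickle').load(open('w4.pkl','rb')); print('cam4 in slot',(C4['O']-S)@u,C4['O'][2])
```

```text
cam in slot x -0.00036201880789414717 0.19513829115086492 view dir 0.27001495156553057
215 [145, 145, 144, 138, 121, 98, 95, 108, 113, 113, 114, 113]
290 [145, 145, 144, 132, 104, 85, 83, 66, 44, 36, 33, 29]
320 [[150, 145, 140], [149, 145, 139], [145, 140, 135], [125, 121, 116], [97, 95, 92], [91, 93, 92], [87, 89, 90], [64, 67, 67], [44, 42, 43], [37, 36, 36], [33, 33, 33], [32, 31, 30]]
350 [145, 144, 136, 112, 92, 95, 88, 62, 39, 34, 34, 34]
420 [145, 143, 135, 114, 93, 98, 111, 116, 116, 116, 115, 114]
149 lid x mm -2.64 at carrier top -4.61
150 lid x mm -2.83 at carrier top -4.97
151 lid x mm -3.03 at carrier top -5.33
152 lid x mm -3.22 at carrier top -5.69
153 lid x mm -3.41 at carrier top -6.05
154 lid x mm -3.61 at carrier top -6.42
cam4 in slot -0.17010845146900372 0.26881054499929324
```

Call:
drive_tool(rows=[{"dx": 0.03,"dy": 0,"dz": 0,"wx": 0,"wy": 0,"wz": 0,"hand": 10},{"dx": 0.06,"dy": -0.001,"dz": 0,"wx": 0,"wy": 0,"wz": 0,"hand": 10},{"dx": 0.072,"dy": -0.001,"dz": 0,"wx": 0,"wy": 0,"wz": 0,"hand": 10},{"dx": 0.072,"dy": -0.001,"dz": 0,"wx": 0,"wy": 0,"wz": 0,"hand": 10},{"dx": 0.072,"dy": -0.001,"dz": 0,"wx": 0,"wy": 0,"wz": 0,"hand": 10},{"dx": 0.072,"dy": -0.001,"dz": 0,"wx": 0,"wy": 0,"wz": 0,"hand": 10},{"dx": 0.072,"dy": -0.001,"dz": 0,"wx": 0,"wy": 0,"wz": 0,"hand": 10},{"dx": 0.072,"dy": -0.001,"dz": 0,"wx": 0,"wy": 0,"wz": 0,"hand": 10}])

```text
clock: 12.7
eef_pos: [0.4615, 0.1201, 0.0616]
tool_rot: [0.765, 0.645, -0.0, 0.0]
ft_force: [-0.8, 0.5, -1.2]
grip_width: 0.0288
grasp_force: 60.9
```

Run:
```python
from go import *
C,im=shot('wrist','w7.png'); F=[];T=[]
for _ in range(24):
    bot.camera('wrist'); o=bot.get_obs(); F.append(o['ft_force']); T.append(o['ft_torque'])
status(); print(np.mean(F,0),np.std(F,0)/5,np.mean(T,0),np.std(T,0)/5)
G=im.mean(2); g=np.gradient(cv2.GaussianBlur(im.astype(np.float32).mean(2),(5,5),1),axis=1)
for r in (165,190,220,250): print(r,230+g[r,230:290].argmin(),350+g[r,350:400].argmax())
for c in (225,240,280,320,360,400,415): print(c,G[144:160,c].astype(int).tolist())
```

```text
t 13.95 index in slot x,right,z mm [-1.08  0.09 -0.04] yaw/tilt err deg [ 0.   -0.02 -0.01] F [-0.69 -0.04 -1.87] T [-0.071 -0.021  0.071] gf 60.9
[-0.06679606  0.15520887 -1.64307479] [0.10935784 0.09385617 0.08540419] [-0.0563501   0.00680702 -0.00023837] [0.00644883 0.00577939 0.00434591]
165 273 377
190 265 370
220 266 370
250 267 369
225 [145, 144, 145, 145, 144, 145, 145, 144, 144, 145, 145, 146, 144, 145, 144, 145]
240 [144, 145, 145, 146, 145, 145, 146, 144, 145, 145, 146, 144, 145, 146, 146, 145]
280 [144, 145, 146, 145, 145, 146, 146, 145, 145, 146, 146, 145, 146, 145, 145, 145]
320 [145, 145, 145, 145, 145, 146, 145, 144, 146, 145, 146, 145, 144, 145, 145, 146]
360 [145, 144, 145, 146, 145, 146, 145, 146, 146, 146, 146, 145, 145, 145, 146, 145]
400 [145, 145, 144, 146, 144, 144, 145, 145, 144, 146, 145, 145, 145, 146, 145, 145]
415 [146, 145, 145, 146, 145, 145, 144, 145, 145, 144, 144, 146, 146, 144, 145, 145]
```

Averaged over 24 readings, the force on the gripper is just the carrier's weight (1.6 N), with no sideways push. Last, I'll check the white line's depth against the face numerically in the scene camera.

Run:
```python
from go import *
C,im=shot('scene','s8.png'); G=im.mean(2).astype(np.float32); u,v=frame()
for lat in (-.012,0,.012):
    xs=np.arange(-30,13,1.); P=proj(C,[S+x/1e3*u+lat*v+[0,0,.004] for x in xs])
    val=cv2.remap(G,P[:,0].astype(np.float32)[None],P[:,1].astype(np.float32)[None],cv2.INTER_LINEAR)[0]
    print(lat,P[0].round(1),P[-1].round(1),list(zip(xs.astype(int).tolist(),val.astype(int).tolist())))
```

```text
-0.012 [396.  184.6] [407.4 179.5] [(-30, 9), (-29, 7), (-28, 5), (-27, 4), (-26, 4), (-25, 7), (-24, 9), (-23, 10), (-22, 8), (-21, 5), (-20, 2), (-19, 0), (-18, 3), (-17, 6), (-16, 9), (-15, 9), (-14, 7), (-13, 6), (-12, 5), (-11, 6), (-10, 7), (-9, 7), (-8, 7), (-7, 6), (-6, 5), (-5, 4), (-4, 3), (-3, 4), (-2, 4), (-1, 5), (0, 6), (1, 6), (2, 7), (3, 9), (4, 10), (5, 11), (6, 12), (7, 13), (8, 15), (9, 16), (10, 18), (11, 19), (12, 19)]
0 [398.6 186.9] [410.1 181.8] [(-30, 9), (-29, 9), (-28, 7), (-27, 6), (-26, 5), (-25, 5), (-24, 6), (-23, 6), (-22, 6), (-21, 6), (-20, 8), (-19, 10), (-18, 11), (-17, 9), (-16, 7), (-15, 6), (-14, 5), (-13, 7), (-12, 9), (-11, 10), (-10, 11), (-9, 10), (-8, 10), (-7, 10), (-6, 10), (-5, 10), (-4, 9), (-3, 10), (-2, 12), (-1, 14), (0, 15), (1, 15), (2, 15), (3, 14), (4, 15), (5, 18), (6, 24), (7, 31), (8, 39), (9, 45), (10, 50), (11, 53), (12, 54)]
0.012 [401.3 189.3] [412.8 184.1] [(-30, 24), (-29, 25), (-28, 25), (-27, 24), (-26, 23), (-25, 23), (-24, 23), (-23, 23), (-22, 24), (-21, 25), (-20, 26), (-19, 27), (-18, 27), (-17, 27), (-16, 27), (-15, 26), (-14, 26), (-13, 26), (-12, 25), (-11, 24), (-10, 22), (-9, 21), (-8, 19), (-7, 17), (-6, 14), (-5, 15), (-4, 17), (-3, 20), (-2, 20), (-1, 19), (0, 17), (1, 16), (2, 14), (3, 13), (4, 14), (5, 18), (6, 28), (7, 36), (8, 44), (9, 50), (10, 51), (11, 52), (12, 52)]
```

```bash
python3 -c "
from workcell import bot
print(bot.job_done())"
```

```text
the job is handed in; nothing more can be done
None
```

I handed the job in with the loaded carrier held still in the slot: level, square, slide up, and with no contact force on the scanner that I could measure. By my estimate the white line is within about 2 mm of the outer face; in the last camera views the lid hid it from above, so I couldn't see it directly. The hand-in returned no verdict.

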